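Hang the slide carrier to drain, then hold the staining tank open

TASK

Pick up the rinsed slide carrier by its black grip, hook it over the drain rail on the half away from the stop collar (the loading end), and slide it along the rail, still hooked, until its hook is right up against the collar; leave it hanging there to drain. Then, with the hand free, lift the staining tank's lid by its pull tab and hold it open at 60 degrees from shut, which gives room for the carriers while the condensation still runs back into the tank. The lid falls shut when let go, so finish while holding it steady at that angle; leave the other things on the desk where they are.

Things in the scene. Friction and masses are not known exactly. Their poses are not given: they have to be found in the camera images.
- slide_carrier: Steel carrier with five glass slides and a hook on top, loose, standing on the desk, about 0.2 kg. Origin: centre of its underside; z up, y along the slides. Basket 46 (x) x 92 (y) x 32 mm high; a bail wire spans it along y, its top at z = 49 mm. A black grip 10 (x) x 26 (y) mm stands above the hook, z = 109 to 149 mm. Hung up, it hangs level.
- hook_in (a point): Middle of the underside of the carrier's hook top, 105 mm above its underside; it rests on the rail's top. Axes as the carrier's. The hook is a steel strip 26 mm wide (y), 4 mm thick: it rises from the bail at x = -13 to -9 mm, crosses over and comes down as a lip at x = 9 to 13 mm that ends 83 mm above the carrier's underside. So the rail enters from +x, below the lip.
- carrier_grip (a point): Centre of the upper part of the carrier's black grip, 133 mm above the carrier's underside, 16 mm below the grip's top; pinch it across x (10 mm thick).
- drain_rail: Drain rail, fixed to the desk: a white drip tray 92 (x) x 350 (y) x 14 mm and a round horizontal steel rail along y, 12 mm in diameter, axis 128 mm above the desk, on posts at y = -155 and +155 mm with end blocks 16 mm long in y and 24 mm high. Origin: centre of the tray's underside; x away from the robot, y towards the tank.
- rail_mid (a point): Middle of the rail, on its axis; axes as drain_rail's (y along the rail).
- stop_collar: Dark steel stop collar clamped on the rail's half nearer the tank (+y), 20 mm in diameter, 12 mm long along y, with a small thumbscrew on the robot's side. Fixed. Origin: its centre, on the rail's axis; axes as the rail's. The carrier belongs on its -y side: when the hook touches the collar, the hook's middle is 19 mm from this origin along y.
- stain_tank: Grey staining tank, fixed to the desk, 150 (x) x 130 (y) x 100 mm high, its front (towards -x) to the robot. Origin: centre of its underside. The lid's hinge axis runs along y at x = +83 mm, z = 100.5 mm.
- tank_lid (a joint): Opening angle of the tank's steel lid in rad: 0 shut, growing as its front edge is lifted; 60 degrees is 1.047. Stops at 1.4 and falls shut by its own weight (about 0.24 kg) from any angle. Lid plate 162 (x) x 148 (y) x 5 mm.
- lid_tab (a point): Point in the middle of the lid's black pull tab, 28.5 mm above the lid's top face, 14 mm below the tab's top. The tab stands up on the lid's front edge, 34 mm long (x), 12 mm thick (y); pinch it across y. With the lid shut this point lies 144 mm in front of (-x) the hinge axis and 34 mm above it; it turns with the lid.
- tweezers: Tweezers lying on the desk, 12x128x8 mm; leave alone. Origin: centre of underside.
- coverslips_1: Small cover-slip box with a lid, 30x30x23 mm; leave alone. Origin: centre of underside.
- oil_bottle: Small brown bottle, 25 mm across, 52 mm high; leave alone. Origin: centre of underside.
- slide_pack_1: Carton of slides, 30x80x21 mm; leave alone. Origin: centre of underside.
- dish_1: Clear flat round dish, 61 mm across, 15 mm high; leave alone. Origin: centre of underside.
- dish_4: Clear flat round dish, 40 mm across, 15 mm high; leave alone. Origin: centre of underside.
Mind the look-alikes: they are no part of the job. What is shaped like the slide_carrier but purple is not meant.

How it is judged:
By the outcome, as a careful person would: the job done as asked, in the order asked, and still so for the second after the job is handed in, while the arm keeps its last pose, push and grip.
It also fails if it takes over 61 s, if anything falls off the work surface, if the arm or the gripper's body presses on something with over 40 N, if the wrist force passes 120 N, or if a joint passes its speed limit or range.

ROBOT

A 6-joint arm with a two-finger parallel gripper is mounted at the origin on a cart in front of the work surface, level with it; the furniture and walls round the work are solid. World frame = base frame: x ahead of the robot, y to its left, z up, the work surface at z = 0. Lengths are in mm, angles in rad, forces in N, time in s.
With the tool pointing down it reaches from about 250 to 775 mm from the base axis. Payload 4 kg.
Tool frame: the origin (TCP) lies midway between the tips of the shut fingers; the grasp point (between the pads) lies 19 mm behind it (r.hold_point_z is the distance from the TCP to the grasp point, in mm); z points along the fingers, y is the line along which they close (so a half turn about z gives the same grasp; the last joint's range is limited). The gripper opens to 85 mm and grips with 20 to 120 N. Pads are 22 mm wide; open, the fingers measure 114 mm over their backs; the gripper's body (76 mm by 85 mm) begins 54 mm behind the grasp point. The pads swing forward as they close: fully open they stand 13 mm farther back than shut.
Start: joints at [1.199, 0.087, 1.371, -0, 1.684, -0.103], TCP at [146.074, 530.264, 231.341] pointing down, gripper open.
Joint ranges: [-3.1, 3.1], [-0.76, 2.03], [0.27, 2.55], [-1.08, 4.22], [0.17, 2.65], [-2.57, 2.57]. Speed limits (rad/s): [2.79, 2.79, 3.14, 3.14, 3.14, 3.14].

INTERFACE

Orientations are given as a unit quaternion [x, y, z, w].
In Python, from workcell import r gives the robot as it stands.
- The arm moves only by the tool send_rows, never from a script. Its argument "deltas" is a list of rows, each an object of numbers: "x", "y", "z": the shift along the tool's x, y, z in cm; "rx", "ry", "rz": the turn, a rotation vector about the tool's x, y, z in degrees. A call has 1 to 5 rows; each row is the pose to reach, as a shift and turn from the pose commanded when the call began, along the tool's axes at that moment; what a row does not reach only later rows make up. A row lasts 1/12 s, in which the tool goes at most 41.7 mm and 7.16 degrees, less where a joint would pass 70% of its speed; a pose out of reach is approached as far as the arm can. A call with a gripper value outside its range is refused whole. "jaw" is the gripper's target within -1 to 1 (fully open at 1, half-way at 0, shut at -1), set as the call begins (left out, the last holds). The fingers move at their own pace and stop on an object; "force" is the grip in N (left out, the last holds). Time passes only in rows, so rows that repeat a pose let the fingers close. It gives the time, the measured TCP pose, the force, the opening and the grip force at its end, in the units of the state.
- r.get_state(): the state, without advancing time (a new reading comes with each control period).
- r.snapshot(name): name is "scene" or "top" or "wrist"; returns a dict with "pixels" (420x560x3 uint8, red, green, blue), "fx", "fy", "cx", "cy" (pixels), "dist" ([k1, k2, p1, p2, k3] as OpenCV has them; the pictures are not rectified), "R" (3x3) and "t" (3): a world point X has camera coordinates R X + t. Camera axes: x right, y down, z forward; pixel columns grow to the right and rows downward; lengths in mm; the calibration is good to about 2 mm. A picture is of the moment at which its call begins. There is no depth.
- r.hand_in(): hands the job in; it is judged then, once.
The state is a dict: "time_s": time; "qpos": joint angles; "qd": joint speeds; "joint_torque": joint torques, N m; "position": TCP position; "tool_rot": TCP orientation; "ft_force": force on the tool from outside, world axes, zero at the start; "torque": the same for the moment, N m; "opening": finger opening in mm; "finger_force": force on a finger pad.
Only numpy, scipy, OpenCV 4.12 (cv2) and the standard library are available. Lean on these libraries where they do the work, as an engineer would, in place of code of your own. Each camera call takes 0.05 s, during which the arm holds its last target. There are 200 camera calls.

## Working session

There is one attempt and no reset: what is moved stays moved. The work goes in short steps, Python scripts to look and compute and a tool call to move; the robot and the scene stay as the last step left them, time stands still between calls to the robot, and variables do not carry over. Pictures are saved under pics/ and viewed, at most 10 in all, crops included, and the job is handed in when it is done.

Besides the shell and the picture viewer there is one more tool, called after "Emit:" by a JSON object that holds its "op" and its "data", one argument or row to a line. send_rows: Moves the arm, as the interface text tells. Its arguments: {"type":"object","properties":{"deltas":{"type":"array"},"jaw":{"type":"number"},"force":{"type":"number"}},"required":["deltas"]}

```bash
ls; mkdir -p pics; cat > h.py <<'E'
import cv2,numpy as np
from workcell import r
from scipy.spatial.transform import Rotation as Ro
def snap(n,f):
    s=r.snapshot(n); cv2.imwrite('pics/'+f+'.png',cv2.cvtColor(np.array(s['pixels'],np.uint8),cv2.COLOR_RGB2BGR))
    np.savez('pics/'+f,**{k:np.array(v) for k,v in s.items()})
def load(f):
    s=np.load('pics/'+f+'.npz'); K=np.array([[s['fx'],0,s['cx']],[0,s['fy'],s['cy']],[0,0,1]],float); return s,K
def at_z(f,uv,z):
    s,K=load(f); p=cv2.undistortPoints(np.array(uv,float).reshape(-1,1,2),K,s['dist'])[:,0]
    R=s['R'];t=s['t'].ravel();c=-R.T@t; d=np.c_[p,np.ones(len(p))]@R
    return c+d*((np.broadcast_to(z,len(p))-c[2])/d[:,2])[:,None]
def proj(f,X):
    s,K=load(f); return cv2.projectPoints(np.array(X,float).reshape(-1,3),cv2.Rodrigues(s['R'])[0],s['t'].ravel(),K,s['dist'])[0][:,0]
def togo(pos,R=None):
    st=r.get_state(); q=Ro.from_quat(st['tool_rot']); print('shift cm',q.inv().apply(np.array(pos)-st['position'])/10)
    if R is not None: print('turn deg',np.degrees((q.inv()*R).as_rotvec()))
E
python3 - <<'E'
from h import *
snap('scene','s0');snap('top','t0');snap('wrist','w0')
st=r.get_state();print(st);print(Ro.from_quat(st['tool_rot']).as_matrix().round(3),r.hold_point_z)
for f in('s0','t0'):
  s,K=load(f);print((-s['R'].T@s['t']).round(),K[0,0])
E
```

```text
pics
{'time_s': 0.15, 'qpos': array([ 1.19891773e+00,  8.78481052e-02,  1.37192100e+00,  1.06280104e-05,
        1.68361310e+00, -1.03077018e-01]), 'qd': array([-0.00089439, -0.00232924, -0.00586455, -0.00124234, -0.00020195,
        0.00055863]), 'joint_torque': array([ 6.28179059e-04, -3.52370417e+01, -3.13680124e+01, -2.01047205e-04,
        8.04570940e-03,  3.79529683e-05]), 'position': array([145.91503131, 529.8913565 , 230.36660003]), 'tool_rot': array([ 1.33995885e-01,  9.90981484e-01, -8.68422126e-04, -2.15630571e-04]), 'ft_force': array([ 0.22890853, -0.22216744,  0.66676537]), 'torque': array([-0.02424242,  0.00893424,  0.02421074]), 'finger_force': 0.0, 'opening': 85.40674466966256}
[[-0.964  0.266 -0.001]
 [ 0.266  0.964 -0.002]
 [ 0.    -0.002 -1.   ]] 18.700000000000003
[ -82. -576.  763.] 408.5812591106119
[ 226.  -99. 1415.] 511.92499607069607
```

View pics/s0.png

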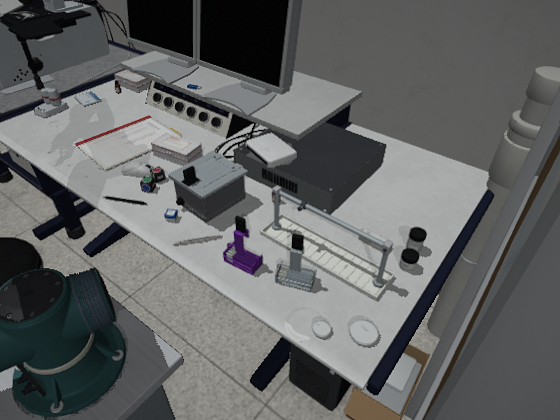

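View pics/t0.png

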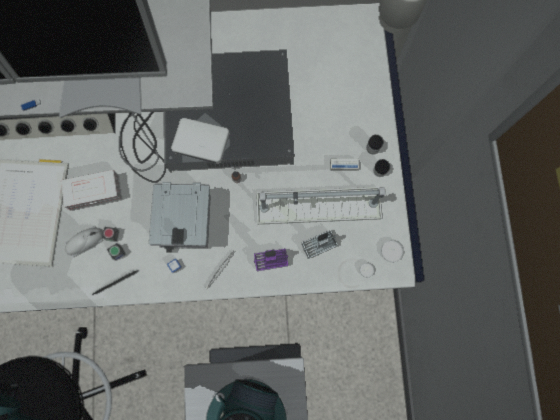

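The top view shows the carrier at about (320,243), the purple one at (270,260), the rail from (263,203) to (382,197) with the collar near (296,198), and the tank at (180,215). I'll enlarge both for detail.

```bash
python3 - <<'E'
from h import *
a=cv2.imread('pics/t0.png')[170:290,140:410];cv2.imwrite('pics/t0c.png',cv2.resize(a,None,fx=2.9,fy=2.9,interpolation=cv2.INTER_CUBIC))
a=cv2.imread('pics/s0.png')[145:305,165:405];cv2.imwrite('pics/s0c.png',cv2.resize(a,None,fx=3.3,fy=3.3,interpolation=cv2.INTER_CUBIC))
E
```

```text
(no output)
```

View pics/t0c.png

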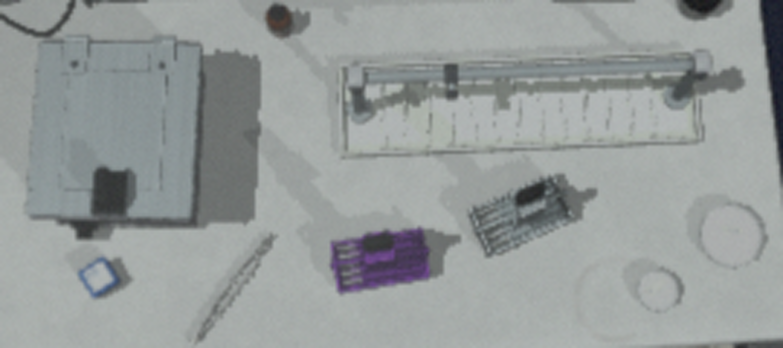

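View pics/s0c.png

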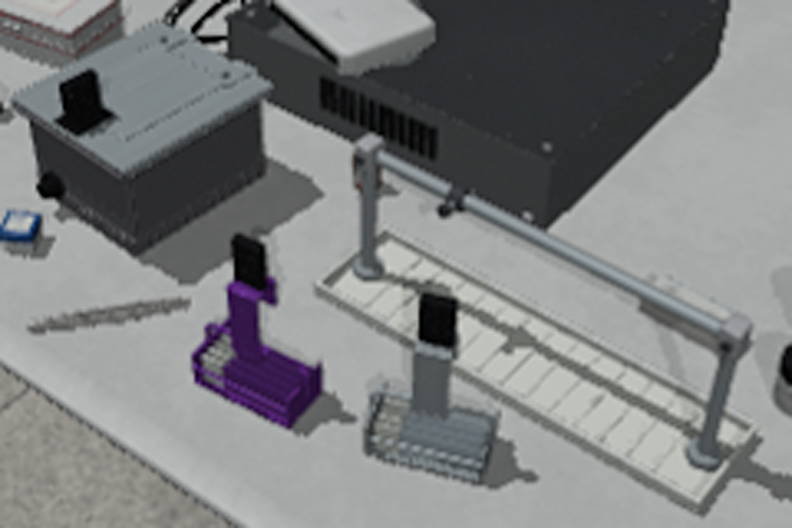

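The crops show: rail ends at crop-top px (355,76) and (703,60), and the collar at (451,80). Carrier basket corners are (470,210), (557,178), (575,218) and (487,256), with its grip top at (530,190). The tab top is at (110,188). In the scene crop, the carrier's spine faces the robot, so the hook opens away.

```bash
python3 - <<'E'
from h import *
T=lambda *p:[(x/2.9+140,y/2.9+170) for x,y in p]
S=lambda *p:[(x/3.3+165,y/3.3+145) for x,y in p]
print('tray',at_z('t0',T((340,68),(345,158),(703,140),(697,55)),14).round())
print('rail',at_z('t0',T((357,76),(702,60)),134).round(),'collar',at_z('t0',T((451,66),(451,97)),[138,120]).round())
print('scene collar',at_z('s0',S((452,202)),128).round(), 'rail ends',at_z('s0',S((368,142),(738,330)),140).round())
print('basket',at_z('t0',T((470,210),(557,178),(575,218),(487,256)),32).round())
print('grip top',at_z('t0',T((530,187)),149).round(),at_z('s0',S((440,297)),149).round())
print('lid',at_z('t0',T((40,42),(200,42),(192,222),(27,215)),103).round())
print('tabtop',at_z('t0',T((112,172)),143).round(),at_z('s0',S((82,73)),143).round())
E
```

```text
tray [[ 604.  -62.   14.]
 [ 515.  -62.   14.]
 [ 511. -408.   14.]
 [ 596. -412.   14.]]
rail [[ 564.  -80.  134.]
 [ 559. -389.  134.]] collar [[ 567. -164.  138.]
 [ 543. -163.  120.]]
scene collar [[ 554. -161.  128.]] rail ends [[ 560.  -78.  140.]
 [ 552. -390.  140.]]
basket [[ 454. -177.   32.]
 [ 479. -262.   32.]
 [ 440. -276.   32.]
 [ 409. -190.   32.]]
grip top [[ 451. -224.  149.]] [[ 449. -225.  149.]]
lid [[622. 210. 103.]
 [613.  63. 103.]
 [447.  75. 103.]
 [462. 222. 103.]]
tabtop [[488. 138. 143.]] [[485. 155. 143.]]
```

Emit:
{"op": "send_rows", "data": {
  "deltas": [
    {"x": -2.4,"y": -3.2},
    {"x": -4.8,"y": -6.4},
    {"x": -7.2,"y": -9.6},
    {"x": -9.6,"y": -12.8},
    {"x": -12,"y": -16}
  ],
  "jaw": 1
}}

```text
invalid input
```

Emit:
{"op": "send_rows", "data": {
  "deltas": [
    {"x": -2.4,"y": -3.2},
    {"x": -4.8,"y": -6.4},
    {"x": -7.2,"y": -9.6},
    {"x": -9.6,"y": -12.8},
    {"x": -12,"y": -16}
  ]
}}

```text
invalid input
```

Emit:
{"op": "send_rows", "data": {
  "deltas": [
    {"x": -2.4,"y": -3.2},
    {"x": -4.8,"y": -6.4},
    {"x": -7.2,"y": -9.6},
    {"x": -9.6,"y": -12.8},
    {"x": -12,"y": -16}
  ]
}}

```text
invalid input
```

```bash
cat >> h.py <<'E'
def down(yaw): # tool y along world angle yaw(deg), z down
    c,s=np.cos(np.radians(yaw)),np.sin(np.radians(yaw)); return Ro.from_matrix(np.array([[-s,c,0],[c,s,0],[0,0,-1.]]))
E
python3 - <<'E'
from h import *
st=r.get_state();print(st['time_s'],st['position'],st['qpos']);togo([450,-225,235],down(18))
E
```

```text
0.15 [145.91503131 529.8913565  230.36660003] [ 1.19891773e+00  8.78481052e-02  1.37192100e+00  1.06280104e-05
  1.68361310e+00 -1.03077018e-01]
shift cm [-49.36448761 -64.70332509  -0.35784384]
turn deg [-9.90090620e-02  4.01136253e-02  5.65988565e+01]
```

The calls were refused, so I'll try again with all six keys in each row.

Emit:
{"op": "send_rows", "data": {
  "deltas": [
    {"x": -2.4,"y": -3.2,"z": 0,"rx": 0,"ry": 0,"rz": 0},
    {"x": -4.8,"y": -6.4,"z": 0,"rx": 0,"ry": 0,"rz": 0},
    {"x": -7.2,"y": -9.6,"z": 0,"rx": 0,"ry": 0,"rz": 0},
    {"x": -9.6,"y": -12.8,"z": 0,"rx": 0,"ry": 0,"rz": 0},
    {"x": -12,"y": -16,"z": 0,"rx": 0,"ry": 0,"rz": 0}
  ]
}}

```text
time_s: 0.57
position: [219.3, 342.3, 230.8]
tool_rot: [0.133, 0.991, -0.0, -0.0]
ft_force: [1.5, 0.2, 0.7]
opening: 85.3
finger_force: 0.0
```

Emit:
{"op": "send_rows", "data": {
  "deltas": [
    {"x": -2.4,"y": -3.2,"z": 0,"rx": 0,"ry": 0,"rz": 0},
    {"x": -4.8,"y": -6.4,"z": 0,"rx": 0,"ry": 0,"rz": 0},
    {"x": -7.2,"y": -9.6,"z": 0,"rx": 0,"ry": 0,"rz": 0},
    {"x": -9.6,"y": -12.8,"z": 0,"rx": 0,"ry": 0,"rz": 0},
    {"x": -12,"y": -16,"z": 0,"rx": 0,"ry": 0,"rz": 0}
  ]
}}

```text
time_s: 0.98
position: [292.4, 156.3, 231.2]
tool_rot: [0.134, 0.991, 0.0, 0.0]
ft_force: [0.6, 0.5, 0.3]
opening: 85.2
finger_force: 0.0
```

Emit:
{"op": "send_rows", "data": {
  "deltas": [
    {"x": -2.4,"y": -3.2,"z": 0,"rx": 0,"ry": 0,"rz": 7},
    {"x": -4.8,"y": -6.4,"z": 0,"rx": 0,"ry": 0,"rz": 14},
    {"x": -7.2,"y": -9.6,"z": 0,"rx": 0,"ry": 0,"rz": 21},
    {"x": -9.6,"y": -12.8,"z": 0,"rx": 0,"ry": 0,"rz": 28},
    {"x": -12,"y": -16,"z": 0,"rx": 0,"ry": 0,"rz": 35}
  ]
}}

```text
time_s: 1.4
position: [365.7, -30.2, 231.3]
tool_rot: [0.429, 0.903, 0.0, 0.0]
ft_force: [0.8, 0.9, -0.9]
opening: 85.5
finger_force: 0.0
```

```bash
python3 - <<'E'
from h import *
st=r.get_state();print(st['time_s'],st['position'],st['qpos']);togo([450,-225,235],down(18))
E
```

```text
1.4 [365.66827107 -30.1697997  231.28402505] [-2.37546583e-01 -3.33938552e-01  1.74655299e+00  3.92932357e-04
  1.72822809e+00 -9.21864964e-01]
shift cm [-20.42718566  -5.78262809  -0.36858853]
turn deg [4.70387284e-02 1.24821866e-02 2.12120919e+01]
```

Emit:
{"op": "send_rows", "data": {
  "deltas": [
    {"x": -4,"y": -1.2,"z": 0,"rx": 0,"ry": 0,"rz": 7},
    {"x": -8,"y": -2.4,"z": 0,"rx": 0,"ry": 0,"rz": 14},
    {"x": -12,"y": -3.6,"z": 0,"rx": 0,"ry": 0,"rz": 21.2},
    {"x": -16,"y": -4.8,"z": 0,"rx": 0,"ry": 0,"rz": 21.2},
    {"x": -20,"y": -5.8,"z": 0,"rx": 0,"ry": 0,"rz": 21.2}
  ]
}}

```text
time_s: 1.82
position: [448.4, -221.4, 230.9]
tool_rot: [0.586, 0.811, 0.0, -0.0]
ft_force: [0.2, 1.3, 1.4]
opening: 85.4
finger_force: 0.0
```

```bash
python3 - <<'E'
from h import *
snap('wrist','w1')
for p in ([450,-225,149],[557,-236,134]): print(proj('w1',p))
togo([450,-225,235],down(18))
E
```

```text
[[281.21497179 217.48993795]]
[[388.90511925 256.52193594]]
shift cm [ 0.30920967 -0.00553704 -0.64830894]
turn deg [-0.13234277  0.21306187  0.0696075 ]
```

View pics/w1.png

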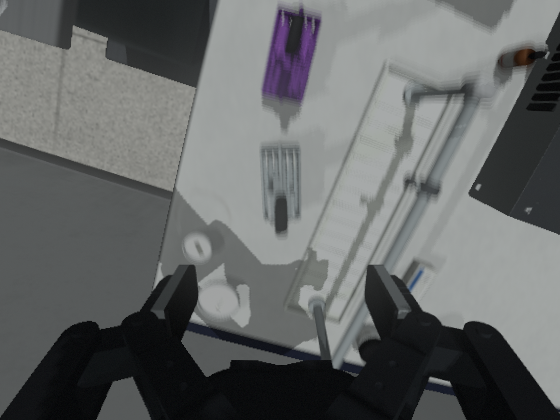

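The wrist view shows the grip spanning (281,195) to (281,233), the basket's top corners at about (263,147), (297,147), (300,218) and (267,215), the collar at (425,187) and the rail running to lower left. I'll check these against the model.

```bash
python3 - <<'E'
from h import *
def car(x,y,yaw,pts):
    return Ro.from_euler('z',yaw,degrees=True).apply(pts)+[x,y,0]
B=[(a,b,32) for a,b in((-23,46),(23,46),(23,-46),(-23,-46))]
G=[(a,b,149) for a,b in((-5,13),(5,13),(5,-13),(-5,-13))]+[(0,0,109)]
for p in((446,-226,18),(446,-226,15)):
    print(p,proj('w1',car(*p,B)).round().tolist(),proj('w1',car(*p,G)).round().tolist())
print(at_z('w1',[(425,187)],128),at_z('w1',[(470,88),(338,360)],134), at_z('w1',[(425,187)],138))
E
```

```text
(446, -226, 18) [[257.0, 142.0], [298.0, 142.0], [296.0, 218.0], [259.0, 218.0]] [[270.0, 202.0], [282.0, 202.0], [282.0, 232.0], [270.0, 232.0], [277.0, 202.0]]
(446, -226, 15) [[259.0, 141.0], [300.0, 143.0], [294.0, 219.0], [257.0, 217.0]] [[271.0, 202.0], [283.0, 202.0], [281.0, 232.0], [269.0, 232.0], [277.0, 202.0]]
[[ 561.60519178 -167.11866767  128.        ]] [[ 556.16427622  -83.95965485  134.        ]
 [ 559.46511995 -364.86532878  134.        ]] [[ 555.92639906 -166.10675483  138.        ]]
```

```bash
python3 - <<'E'
from h import *
a=cv2.imread('pics/w1.png')[60:390,230:500];cv2.imwrite('pics/w1c.png',cv2.resize(a,None,fx=1.8,fy=1.8,interpolation=cv2.INTER_CUBIC))
E
```

```text
(no output)
```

View pics/w1c.png

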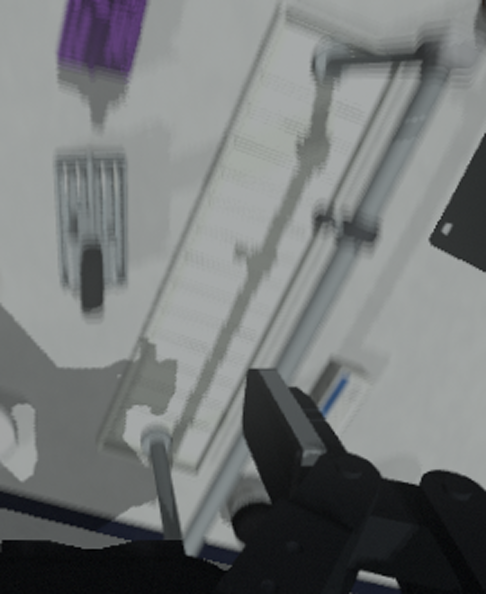

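Emit:
{"op": "send_rows", "data": {
  "deltas": [
    {"x": 0.3,"y": 0,"z": 2,"rx": 0,"ry": 0,"rz": -2},
    {"x": 0.3,"y": 0,"z": 4,"rx": 0,"ry": 0,"rz": -2},
    {"x": 0.3,"y": 0,"z": 6,"rx": 0,"ry": 0,"rz": -2},
    {"x": 0.3,"y": 0,"z": 8,"rx": 0,"ry": 0,"rz": -2},
    {"x": 0.3,"y": 0,"z": 9,"rx": 0,"ry": 0,"rz": -2}
  ]
}}

```text
time_s: 2.28
position: [446.0, -215.3, 138.0]
tool_rot: [0.571, 0.821, -0.0, -0.003]
ft_force: [-0.7, 0.0, -0.7]
opening: 85.5
finger_force: 0.0
```

```bash
python3 - <<'E'
from h import *
snap('wrist','w2')
s=r.get_state();print(s['position'],s['ft_force']);togo([450,-225,114],down(20))
E
```

```text
[ 445.34670582 -214.82675285  136.75887188] [-0.33139463  0.9862553  -2.0460177 ]
shift cm [-1.13012742  0.09222695  2.26835838]
turn deg [-0.27022824 -0.36239614  0.39861807]
```

View pics/w2.png

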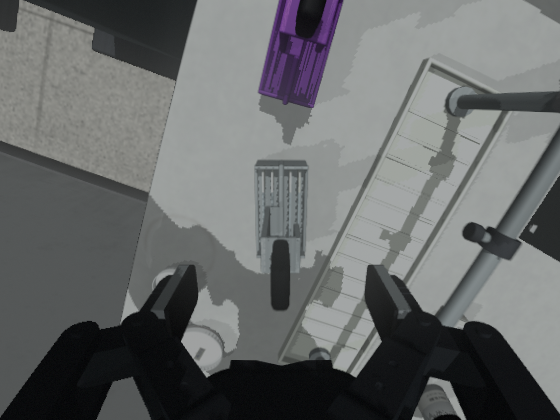

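The grip, at (281,240) to (281,310), is centred between the fingers and square to them.

Emit:
{"op": "send_rows", "data": {
  "deltas": [
    {"x": -1.1,"y": 0.05,"z": 0.8,"rx": 0,"ry": 0,"rz": 0},
    {"x": -1.1,"y": 0.05,"z": 2.2,"rx": 0,"ry": 0,"rz": 0},
    {"x": -1.1,"y": 0.05,"z": 2.2,"rx": 0,"ry": 0,"rz": 0},
    {"x": -1.1,"y": 0.05,"z": 2.2,"rx": 0,"ry": 0,"rz": 0}
  ]
}}

```text
time_s: 2.67
position: [452.0, -226.9, 119.6]
tool_rot: [0.571, 0.821, -0.0, -0.0]
ft_force: [0.5, -0.1, 0.1]
opening: 85.4
finger_force: 0.0
```

```bash
python3 - <<'E'
from h import *
s=r.get_state();print(s['position'],s['ft_force'],s['qd'].round(3));togo([450,-225,114],down(20))
E
```

```text
[ 452.04235588 -226.90299521  119.5697931 ] [ 0.52515427 -0.11015821  0.13594125] [ 0.004 -0.016 -0.02  -0.     0.003 -0.   ]
shift cm [ 0.24950963 -0.1251358   0.55699014]
turn deg [-0.002159   -0.00139843  0.38542176]
```

Emit:
{"op": "send_rows", "data": {
  "deltas": [
    {"x": 0.2,"y": -0.1,"z": 0.5,"rx": 0,"ry": 0,"rz": 0},
    {"x": 0.2,"y": -0.1,"z": 0.5,"rx": 0,"ry": 0,"rz": 0},
    {"x": 0.2,"y": -0.1,"z": 0.5,"rx": 0,"ry": 0,"rz": 0}
  ]
}}

```text
time_s: 2.92
position: [450.3, -225.0, 114.8]
tool_rot: [0.571, 0.821, 0.0, 0.0]
ft_force: [-0.6, -1.4, 0.2]
opening: 85.3
finger_force: 0.0
```

Emit:
{"op": "send_rows", "data": {
  "deltas": [
    {"x": 0,"y": 0,"z": 0,"rx": 0,"ry": 0,"rz": 0},
    {"x": 0,"y": 0,"z": 0,"rx": 0,"ry": 0,"rz": 0},
    {"x": 0,"y": 0,"z": 0,"rx": 0,"ry": 0,"rz": 0},
    {"x": 0,"y": 0,"z": 0,"rx": 0,"ry": 0,"rz": 0},
    {"x": 0,"y": 0,"z": 0,"rx": 0,"ry": 0,"rz": 0}
  ],
  "jaw": -1,
  "force": 50
}}

```text
time_s: 3.33
position: [450.2, -225.0, 114.4]
tool_rot: [0.571, 0.821, 0.0, 0.0]
ft_force: [0.4, 0.7, -0.2]
opening: 25.6
finger_force: 0.0
```

Emit:
{"op": "send_rows", "data": {
  "deltas": [
    {"x": 0,"y": 0,"z": 0,"rx": 0,"ry": 0,"rz": 0},
    {"x": 0,"y": 0,"z": 0,"rx": 0,"ry": 0,"rz": 0},
    {"x": 0,"y": 0,"z": 0,"rx": 0,"ry": 0,"rz": 0},
    {"x": 0,"y": 0,"z": 0,"rx": 0,"ry": 0,"rz": 0},
    {"x": 0,"y": 0,"z": 0,"rx": 0,"ry": 0,"rz": 0}
  ]
}}

```text
time_s: 3.75
position: [450.1, -225.1, 114.3]
tool_rot: [0.571, 0.821, -0.0, -0.0]
ft_force: [-0.0, -0.0, 0.5]
opening: 9.3
finger_force: 50.6
```

Emit:
{"op": "send_rows", "data": {
  "deltas": [
    {"x": 0,"y": 0,"z": -1,"rx": 0,"ry": 0,"rz": 0},
    {"x": 0,"y": 0,"z": -3,"rx": 0,"ry": 0,"rz": 0},
    {"x": 0,"y": 0,"z": -5,"rx": 0,"ry": 0,"rz": 0},
    {"x": 0,"y": 0,"z": -7,"rx": 0,"ry": 0,"rz": 0},
    {"x": 0,"y": 0,"z": -8,"rx": 0,"ry": 0,"rz": 0}
  ]
}}

```text
time_s: 4.17
position: [451.1, -225.3, 197.3]
tool_rot: [0.571, 0.821, 0.0, 0.002]
ft_force: [0.2, 0.1, -1.3]
opening: 9.4
finger_force: 50.3
```

```bash
python3 - <<'E'
from h import *
s=r.get_state();print(s['position'],s['ft_force'],s['opening'],s['finger_force']);togo([460,-300,194],down(-0.5))
E
```

```text
[ 451.14074878 -225.31253528  197.33472756] [ 0.18320471  0.05835362 -1.3160375 ] 9.4224414289141 50.292266607284546
shift cm [-7.30791529 -1.77482802  0.35014416]
turn deg [ 0.19286596  0.13867428 20.90637849]
```

Emit:
{"op": "send_rows", "data": {
  "deltas": [
    {"x": -1.5,"y": -0.4,"z": 0,"rx": 0,"ry": 0,"rz": 4.2},
    {"x": -3,"y": -0.8,"z": 0,"rx": 0,"ry": 0,"rz": 8.4},
    {"x": -4.5,"y": -1.2,"z": 0,"rx": 0,"ry": 0,"rz": 12.6},
    {"x": -6,"y": -1.5,"z": 0,"rx": 0,"ry": 0,"rz": 16.8},
    {"x": -7.3,"y": -1.8,"z": 0,"rx": 0,"ry": 0,"rz": 20.9}
  ]
}}

```text
time_s: 4.58
position: [458.7, -300.2, 193.7]
tool_rot: [0.711, 0.703, 0.0, -0.001]
ft_force: [-0.2, 0.9, -2.1]
opening: 9.0
finger_force: 50.2
```

Emit:
{"op": "send_rows", "data": {
  "deltas": [
    {"x": 0,"y": 0,"z": 0,"rx": 0,"ry": 0,"rz": 0},
    {"x": 0,"y": 0,"z": 0,"rx": 0,"ry": 0,"rz": 0},
    {"x": 0,"y": 0,"z": 0,"rx": 0,"ry": 0,"rz": 0}
  ]
}}

```text
time_s: 4.83
position: [458.6, -298.8, 193.8]
tool_rot: [0.71, 0.705, 0.0, -0.001]
ft_force: [-1.3, 0.3, -2.4]
opening: 9.3
finger_force: 50.2
```

```bash
python3 - <<'E'
from h import *
snap('wrist','w3')
s=r.get_state();print(s['position'],s['ft_force'],s['opening'],s['finger_force']);togo([557.5,-300,194],down(-0.5))
E
```

```text
[ 458.63884365 -298.74702455  194.0230766 ] [-0.21514286 -0.33460598 -2.94590369] 9.121914593257378 50.18566846847534
shift cm [-5.51407515e-02  9.88675590e+00 -2.08882826e-03]
turn deg [-0.02517158 -0.06443911  0.0934148 ]
```

View pics/w3.png

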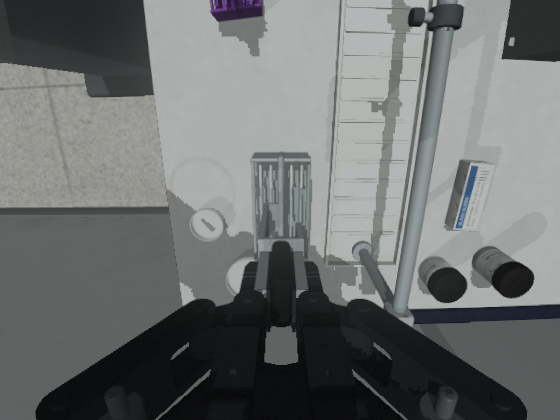

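The wrist view shows the carrier hanging square, the rail centreline passing (440,60) and (410,250), and the collar at (445,17). I'll work out the rail position from these.

```bash
python3 - <<'E'
from h import *
print(at_z('w3',[(440,60),(425,155),(410,250),(445,17)],128).round(1))
print('pred',proj('w3',[(557,-200,128),(557,-300,128),(557,-370,128)]).round())
im=cv2.cvtColor(cv2.imread('pics/w3.png'),cv2.COLOR_BGR2GRAY)
for v in (60,100,155,200,250): print(v,im[v,395:460:2].tolist())
E
```

```text
[[ 562.9 -187.9  128. ]
 [ 561.2 -249.9  128. ]
 [ 560.4 -324.7  128. ]
 [ 562.8 -162.6  128. ]]
pred [[429.  80.]
 [410. 221.]
 [398. 298.]]
60 [114, 114, 114, 114, 180, 180, 179, 179, 179, 179, 179, 178, 178, 163, 84, 118, 175, 117, 73, 95, 107, 118, 126, 134, 138, 131, 122, 130, 166, 176, 176, 175, 175]
100 [132, 132, 132, 181, 181, 181, 181, 181, 181, 181, 179, 101, 101, 179, 160, 74, 95, 108, 119, 128, 135, 137, 131, 122, 147, 176, 175, 175, 175, 173, 174, 174, 174]
155 [181, 181, 181, 181, 181, 181, 180, 107, 107, 178, 163, 90, 113, 128, 139, 147, 150, 148, 136, 121, 173, 173, 173, 173, 173, 174, 174, 173, 172, 173, 173, 173, 173]
200 [181, 181, 174, 179, 109, 109, 181, 100, 102, 126, 137, 148, 152, 149, 140, 124, 153, 162, 163, 162, 173, 173, 173, 173, 172, 172, 173, 154, 87, 91, 96, 101, 106]
250 [124, 102, 180, 112, 104, 129, 142, 151, 149, 146, 134, 132, 176, 174, 173, 174, 174, 175, 175, 175, 172, 162, 163, 163, 163, 163, 163, 162, 162, 161, 161, 161, 162]
```

Emit:
{"op": "send_rows", "data": {
  "deltas": [
    {"x": 0,"y": 2.5,"z": 0,"rx": 0,"ry": 0,"rz": 0.4},
    {"x": 0,"y": 5,"z": 0,"rx": 0,"ry": 0,"rz": 0.4},
    {"x": 0,"y": 7.5,"z": 0,"rx": 0,"ry": 0,"rz": 0.4},
    {"x": 0,"y": 10,"z": 0,"rx": 0,"ry": 0,"rz": 0.4},
    {"x": 0,"y": 10,"z": 0,"rx": 0,"ry": 0,"rz": 0.4}
  ]
}}

```text
time_s: 5.3
position: [555.3, -299.3, 191.8]
tool_rot: [0.712, 0.702, -0.005, -0.007]
ft_force: [-8.4, -0.9, -3.3]
opening: 9.3
finger_force: 50.4
```

Emit:
{"op": "send_rows", "data": {
  "deltas": [
    {"x": 0,"y": 0,"z": 1,"rx": 0,"ry": 0,"rz": 0},
    {"x": 0,"y": 0,"z": 2,"rx": 0,"ry": 0,"rz": 0},
    {"x": 0,"y": 0,"z": 2,"rx": 0,"ry": 0,"rz": 0},
    {"x": 0,"y": 0,"z": 2,"rx": 0,"ry": 0,"rz": 0}
  ]
}}

```text
time_s: 5.63
position: [558.4, -299.6, 173.2]
tool_rot: [0.712, 0.702, 0.0, -0.001]
ft_force: [0.1, 0.2, -2.4]
opening: 9.5
finger_force: 50.6
```

```bash
python3 - <<'E'
from h import *
snap('wrist','w4');snap('scene','s4')
s=r.get_state();print(s['position'],s['ft_force'],s['opening'],s['finger_force']);togo([559.5,-300,144],down(-1))
print(proj('s4',[559,-300,150]))
a=cv2.imread('pics/w4.png')[60:360,170:400];a=cv2.resize(a,None,fx=1.75,fy=1.75)
b=cv2.imread('pics/s4.png')[165:315,255:450];b=cv2.resize(b,(380,292*1),interpolation=cv2.INTER_CUBIC)
c=np.zeros((525,790,3),np.uint8);c[:,:a.shape[1]]=a[:,:];c[:292,a.shape[1]:a.shape[1]+380]=b;cv2.imwrite('pics/c4.png',c)
E
```

```text
[ 558.93303545 -300.33437632  174.88722288] [-0.23803932 -0.1832882  -2.02538642] 8.898385624856529 50.631752014160156
shift cm [0.03525566 0.05284352 3.08877039]
turn deg [0.06188035 0.01764387 0.12361339]
[[354.29619261 222.24057257]]
```

View pics/c4.png

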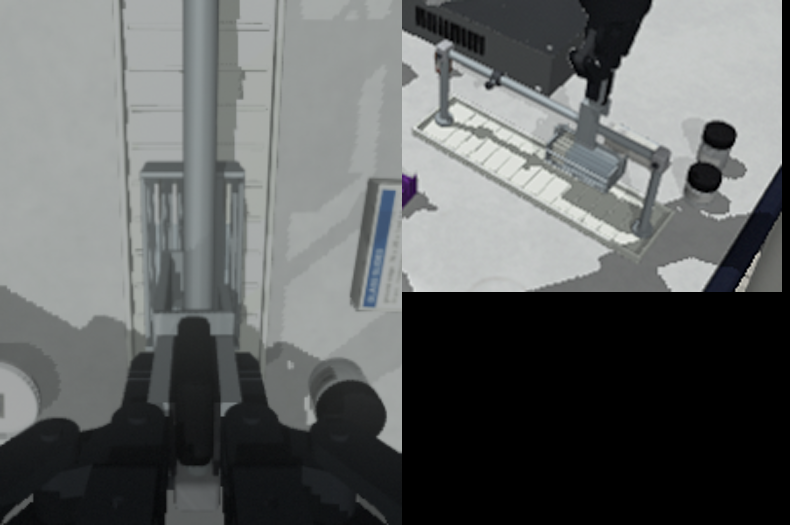

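The close view shows the rail centre at crop column 198, against the hook's middle at 192.5. The rail is therefore about 2 mm further in +x, so I'll shift by that and lower.

Emit:
{"op": "send_rows", "data": {
  "deltas": [
    {"x": 0,"y": 0.2,"z": 0,"rx": 0,"ry": 0,"rz": 0},
    {"x": 0,"y": 0.2,"z": 0.7,"rx": 0,"ry": 0,"rz": 0},
    {"x": 0,"y": 0.2,"z": 1.4,"rx": 0,"ry": 0,"rz": 0},
    {"x": 0,"y": 0.2,"z": 2.1,"rx": 0,"ry": 0,"rz": 0},
    {"x": 0,"y": 0.2,"z": 2.4,"rx": 0,"ry": 0,"rz": 0}
  ]
}}

```text
time_s: 6.15
position: [560.0, -300.1, 148.1]
tool_rot: [0.713, 0.701, -0.0, -0.002]
ft_force: [0.4, 0.2, -2.7]
opening: 9.6
finger_force: 50.5
```

Emit:
{"op": "send_rows", "data": {
  "deltas": [
    {"x": 0,"y": 0,"z": 0.2,"rx": 0,"ry": 0,"rz": 0},
    {"x": 0,"y": 0,"z": 0.4,"rx": 0,"ry": 0,"rz": 0},
    {"x": 0,"y": 0,"z": 0.4,"rx": 0,"ry": 0,"rz": 0}
  ]
}}

```text
time_s: 6.4
position: [560.6, -300.4, 145.7]
tool_rot: [0.713, 0.702, -0.0, -0.0]
ft_force: [-0.4, 0.7, -2.5]
opening: 9.6
finger_force: 50.6
```

```bash
python3 - <<'E'
from h import *
s=r.get_state();print(s['position'],s['ft_force'],s['opening'],s['torque']);togo([561,-190,143.5],down(-1))
E
```

```text
[ 560.57163779 -300.44974849  145.66711237] [-0.3614383  0.7344344 -2.5059713] 9.572919163356485 [-0.05276467 -0.00058734 -0.02149514]
shift cm [11.04415043 -0.13124524  0.22312335]
turn deg [-0.04019025 -0.03275384  0.09614333]
```

Emit:
{"op": "send_rows", "data": {
  "deltas": [
    {"x": 0,"y": 0,"z": 0.1,"rx": 0,"ry": 0,"rz": 0},
    {"x": 0,"y": 0,"z": 0.2,"rx": 0,"ry": 0,"rz": 0},
    {"x": 0,"y": 0,"z": 0.2,"rx": 0,"ry": 0,"rz": 0}
  ]
}}

```text
time_s: 6.65
position: [560.8, -300.6, 144.4]
tool_rot: [0.713, 0.702, 0.0, 0.0]
ft_force: [0.2, -0.1, -2.0]
opening: 9.2
finger_force: 50.6
```

```bash
python3 - <<'E'
from h import *
s=r.get_state();print(s['position'],s['ft_force'],s['opening'],s['torque'])
E
```

```text
[ 560.80019389 -300.57534839  144.37486376] [ 0.1518333  -0.06129942 -2.0479636 ] 9.185792369135555 [ 0.04740786  0.00229592 -0.0138689 ]
```

Emit:
{"op": "send_rows", "data": {
  "deltas": [
    {"x": 0,"y": 0,"z": 0.1,"rx": 0,"ry": 0,"rz": 0},
    {"x": 0,"y": 0,"z": 0.15,"rx": 0,"ry": 0,"rz": 0},
    {"x": 0,"y": 0,"z": 0.15,"rx": 0,"ry": 0,"rz": 0}
  ]
}}

```text
time_s: 6.9
position: [560.9, -300.7, 143.4]
tool_rot: [0.713, 0.702, 0.0, 0.0]
ft_force: [-0.9, 1.4, -0.5]
opening: 9.5
finger_force: 50.9
```

Emit:
{"op": "send_rows", "data": {
  "deltas": [
    {"x": 0,"y": 0,"z": 0,"rx": 0,"ry": 0,"rz": 0},
    {"x": 0,"y": 0,"z": 0,"rx": 0,"ry": 0,"rz": 0}
  ]
}}

```text
time_s: 7.07
position: [560.9, -300.7, 143.4]
tool_rot: [0.713, 0.702, 0.0, 0.0]
ft_force: [-0.5, 0.1, 0.2]
opening: 9.7
finger_force: 51.0
```

Hooked and resting on the rail (load now about 0). Next I slide it toward the collar.

Emit:
{"op": "send_rows", "data": {
  "deltas": [
    {"x": 1,"y": 0,"z": 0,"rx": 0,"ry": 0,"rz": 0},
    {"x": 2.2,"y": 0,"z": 0,"rx": 0,"ry": 0,"rz": 0},
    {"x": 3.4,"y": 0,"z": 0,"rx": 0,"ry": 0,"rz": 0},
    {"x": 4.6,"y": 0,"z": 0,"rx": 0,"ry": 0,"rz": 0},
    {"x": 5.5,"y": 0,"z": 0,"rx": 0,"ry": 0,"rz": 0}
  ]
}}

```text
time_s: 7.48
position: [561.9, -243.7, 143.4]
tool_rot: [0.712, 0.702, 0.0, 0.0]
ft_force: [-0.0, -2.7, 1.6]
opening: 9.2
finger_force: 51.3
```

Emit:
{"op": "send_rows", "data": {
  "deltas": [
    {"x": 1,"y": 0,"z": 0,"rx": 0,"ry": 0,"rz": 0},
    {"x": 2,"y": 0,"z": 0,"rx": 0,"ry": 0,"rz": 0},
    {"x": 3,"y": 0,"z": 0,"rx": 0,"ry": 0,"rz": 0},
    {"x": 4,"y": 0,"z": 0,"rx": 0,"ry": 0,"rz": 0},
    {"x": 4.5,"y": 0,"z": 0,"rx": 0,"ry": 0,"rz": 0}
  ]
}}

```text
time_s: 7.9
position: [562.6, -199.3, 143.3]
tool_rot: [0.712, 0.702, 0.0, 0.0]
ft_force: [0.8, -3.3, 3.1]
opening: 9.2
finger_force: 51.6
```

Emit:
{"op": "send_rows", "data": {
  "deltas": [
    {"x": 0,"y": 0,"z": 0,"rx": 0,"ry": 0,"rz": 0},
    {"x": 0,"y": 0,"z": 0,"rx": 0,"ry": 0,"rz": 0}
  ]
}}

```text
time_s: 8.07
position: [562.6, -198.5, 143.3]
tool_rot: [0.712, 0.702, 0.001, -0.001]
ft_force: [0.3, 2.8, 5.3]
opening: 9.2
finger_force: 51.7
```

```bash
python3 - <<'E'
from h import *
snap('wrist','w5')
s=r.get_state();print(s['position'],s['ft_force'],s['opening'],s['torque'])
im=cv2.imread('pics/w5.png')[100:380,180:400];cv2.imwrite('pics/w5c.png',cv2.resize(im,None,fx=2.1,fy=2.1))
E
```

```text
[ 562.60207223 -198.56517042  143.31230029] [-0.5857328   3.12503176  6.00828824] 9.32012046221202 [0.69681267 0.01721415 0.02170651]
```

View pics/w5c.png

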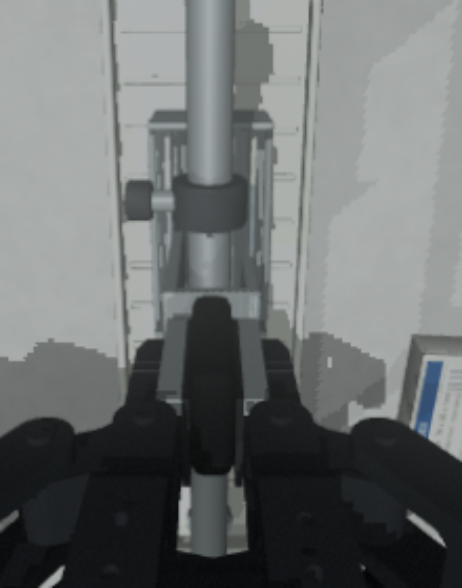

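The gap between the collar's near edge (crop row 232) and the hook (row 290) is about 15 mm. I'll ease up slightly and keep sliding.

Emit:
{"op": "send_rows", "data": {
  "deltas": [
    {"x": 0.3,"y": 0,"z": -0.05,"rx": 0,"ry": 0,"rz": 0},
    {"x": 0.6,"y": 0,"z": -0.05,"rx": 0,"ry": 0,"rz": 0},
    {"x": 0.9,"y": 0,"z": -0.05,"rx": 0,"ry": 0,"rz": 0},
    {"x": 1.1,"y": 0,"z": -0.05,"rx": 0,"ry": 0,"rz": 0},
    {"x": 1.1,"y": 0,"z": -0.05,"rx": 0,"ry": 0,"rz": 0}
  ]
}}

```text
time_s: 8.53
position: [562.5, -189.4, 143.4]
tool_rot: [0.713, 0.702, 0.0, 0.0]
ft_force: [0.3, -2.5, 3.1]
opening: 9.1
finger_force: 51.4
```

Emit:
{"op": "send_rows", "data": {
  "deltas": [
    {"x": 0.1,"y": 0,"z": 0,"rx": 0,"ry": 0,"rz": 0},
    {"x": 0.2,"y": 0,"z": 0,"rx": 0,"ry": 0,"rz": 0},
    {"x": 0.2,"y": 0,"z": 0,"rx": 0,"ry": 0,"rz": 0}
  ]
}}

```text
time_s: 8.78
position: [562.6, -187.6, 143.3]
tool_rot: [0.713, 0.702, 0.0, 0.0]
ft_force: [0.6, -2.1, 3.8]
opening: 9.3
finger_force: 51.4
```

Emit:
{"op": "send_rows", "data": {
  "deltas": [
    {"x": 0.1,"y": 0,"z": 0,"rx": 0,"ry": 0,"rz": 0},
    {"x": 0.2,"y": 0,"z": 0,"rx": 0,"ry": 0,"rz": 0},
    {"x": 0.2,"y": 0,"z": 0,"rx": 0,"ry": 0,"rz": 0}
  ]
}}

```text
time_s: 9.03
position: [562.6, -185.4, 143.3]
tool_rot: [0.713, 0.702, 0.0, -0.0]
ft_force: [-0.3, -1.9, 3.7]
opening: 9.4
finger_force: 51.4
```

Emit:
{"op": "send_rows", "data": {
  "deltas": [
    {"x": 0.1,"y": 0,"z": 0,"rx": 0,"ry": 0,"rz": 0},
    {"x": 0.2,"y": 0,"z": 0,"rx": 0,"ry": 0,"rz": 0},
    {"x": 0.2,"y": 0,"z": 0,"rx": 0,"ry": 0,"rz": 0}
  ]
}}

```text
time_s: 9.28
position: [562.6, -183.3, 143.3]
tool_rot: [0.713, 0.702, 0.0, -0.0]
ft_force: [0.7, -1.7, 3.7]
opening: 9.2
finger_force: 51.5
```

Emit:
{"op": "send_rows", "data": {
  "deltas": [
    {"x": 0.1,"y": 0,"z": 0,"rx": 0,"ry": 0,"rz": 0},
    {"x": 0.2,"y": 0,"z": 0,"rx": 0,"ry": 0,"rz": 0},
    {"x": 0.2,"y": 0,"z": 0,"rx": 0,"ry": 0,"rz": 0}
  ]
}}

```text
time_s: 9.53
position: [562.6, -182.4, 143.4]
tool_rot: [0.713, 0.701, -0.001, 0.001]
ft_force: [-0.6, -5.8, 3.8]
opening: 9.3
finger_force: 51.4
```

Emit:
{"op": "send_rows", "data": {
  "deltas": [
    {"x": 0.1,"y": 0,"z": 0,"rx": 0,"ry": 0,"rz": 0},
    {"x": 0.1,"y": 0,"z": 0,"rx": 0,"ry": 0,"rz": 0},
    {"x": 0.1,"y": 0,"z": 0,"rx": 0,"ry": 0,"rz": 0}
  ]
}}

```text
time_s: 9.78
position: [562.6, -182.3, 143.4]
tool_rot: [0.713, 0.701, -0.001, 0.001]
ft_force: [-0.2, -7.2, 2.9]
opening: 9.7
finger_force: 51.4
```

```bash
python3 - <<'E'
from h import *
s=r.get_state();print(s['position'],s['ft_force'],s['opening'],s['torque'],Ro.from_quat(s['tool_rot']).as_matrix().round(4))
E
```

```text
[ 562.62693176 -182.33999145  143.37311135] [-0.21449617 -7.2092135   2.9277149 ] 9.727325638272374 [-1.27712943  0.00565969 -0.0041129 ] [[ 1.670e-02  9.999e-01  3.000e-04]
 [ 9.999e-01 -1.670e-02 -3.600e-03]
 [-3.600e-03  4.000e-04 -1.000e+00]]
```

Contact confirmed: motion stopped at y≈-182.3 with -7 N. I'll relax the push, then open and lift off.

Emit:
{"op": "send_rows", "data": {
  "deltas": [
    {"x": -0.15,"y": 0,"z": 0,"rx": 0,"ry": 0,"rz": 0},
    {"x": -0.15,"y": 0,"z": 0,"rx": 0,"ry": 0,"rz": 0}
  ]
}}

```text
time_s: 9.95
position: [562.6, -182.4, 143.3]
tool_rot: [0.713, 0.701, -0.0, 0.0]
ft_force: [0.7, -5.0, 3.4]
opening: 9.0
finger_force: 51.5
```

Emit:
{"op": "send_rows", "data": {
  "deltas": [
    {"x": 0,"y": 0,"z": 0,"rx": 0,"ry": 0,"rz": 0},
    {"x": 0,"y": 0,"z": 0,"rx": 0,"ry": 0,"rz": 0},
    {"x": 0,"y": 0,"z": 0,"rx": 0,"ry": 0,"rz": 0},
    {"x": 0,"y": 0,"z": 0,"rx": 0,"ry": 0,"rz": 0},
    {"x": 0,"y": 0,"z": 0,"rx": 0,"ry": 0,"rz": 0}
  ],
  "jaw": 1
}}

```text
time_s: 10.37
position: [562.4, -181.3, 142.6]
tool_rot: [0.712, 0.702, 0.0, -0.001]
ft_force: [0.6, -0.4, 0.2]
opening: 69.2
finger_force: 0.0
```

Emit:
{"op": "send_rows", "data": {
  "deltas": [
    {"x": 0,"y": 0,"z": 0,"rx": 0,"ry": 0,"rz": 0},
    {"x": 0,"y": 0,"z": -2,"rx": 0,"ry": 0,"rz": 0},
    {"x": 0,"y": 0,"z": -5,"rx": 0,"ry": 0,"rz": 0},
    {"x": 0,"y": 0,"z": -8,"rx": 0,"ry": 0,"rz": 0},
    {"x": 0,"y": 0,"z": -11,"rx": 0,"ry": 0,"rz": 0}
  ]
}}

```text
time_s: 10.78
position: [562.3, -181.7, 254.1]
tool_rot: [0.713, 0.702, -0.0, -0.001]
ft_force: [0.4, 0.6, 0.0]
opening: 85.5
finger_force: 0.0
```

```bash
python3 - <<'E'
from h import *
snap('wrist','w6');snap('scene','s6');s=r.get_state();print(s['position'],s['ft_force'],s['opening'])
a=cv2.imread('pics/w6.png')[:, 130:430];a=cv2.resize(a,None,fx=1.4,fy=1.4)
b=cv2.resize(cv2.imread('pics/s6.png')[165:305,260:420],(370,324),interpolation=cv2.INTER_CUBIC)
c=np.zeros((588,790,3),np.uint8);c[:,:420]=a;c[:324,420:]=b;cv2.imwrite('pics/c6.png',c)
E
```

```text
[ 564.91452733 -182.87814693  260.78934183] [-0.03812794 -1.01868794  1.22037732] 85.43529647370336
```

View pics/c6.png

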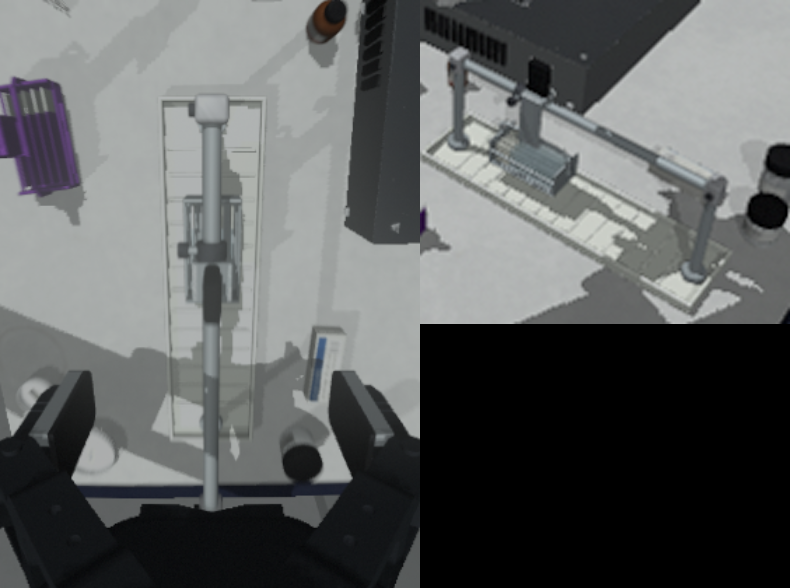

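The carrier hangs level on the rail with its hook against the collar: the grip, at crop (212,290), is directly below the collar at (205,250). I've now viewed 11 pictures, one over the limit of 10, so from here I'll use only numeric image measurements. Next is the lid.

```bash
python3 - <<'E'
from h import *
st=r.get_state();p0=np.array(st['position']);q=Ro.from_quat(st['tool_rot']);print(p0)
P=np.array([470,147,270.]);Y=[-1,30,60,85.6]
for i in range(3):
    a=down(Y[i]);d=(P-p0)/3
    print('shift',a.inv().apply(d)/10,'rz',Y[i]-Y[i+1])
E
```

```text
[ 564.91452733 -182.87814693  260.78934183]
shift [10.93904727 -3.3552413  -0.30702194] rz -31
shift [11.10467064  2.75802272 -0.30702194] rz -30
shift [ 8.23791551  7.94085306 -0.30702194] rz -25.599999999999994
```

Emit:
{"op": "send_rows", "data": {
  "deltas": [
    {"x": 2.2,"y": -0.7,"z": -0.3,"rx": 0,"ry": 0,"rz": -6.2},
    {"x": 4.4,"y": -1.4,"z": -0.3,"rx": 0,"ry": 0,"rz": -12.4},
    {"x": 6.6,"y": -2.0,"z": -0.3,"rx": 0,"ry": 0,"rz": -18.6},
    {"x": 8.8,"y": -2.7,"z": -0.3,"rx": 0,"ry": 0,"rz": -24.8},
    {"x": 10.9,"y": -3.4,"z": -0.3,"rx": 0,"ry": 0,"rz": -31}
  ]
}}

```text
time_s: 11.3
position: [529.7, -71.3, 255.6]
tool_rot: [0.497, 0.868, 0.0, -0.0]
ft_force: [0.2, -1.0, -0.5]
opening: 85.5
finger_force: 0.0
```

Emit:
{"op": "send_rows", "data": {
  "deltas": [
    {"x": 2.2,"y": 0.6,"z": -0.3,"rx": 0,"ry": 0,"rz": -6},
    {"x": 4.4,"y": 1.1,"z": -0.3,"rx": 0,"ry": 0,"rz": -12},
    {"x": 6.6,"y": 1.7,"z": -0.3,"rx": 0,"ry": 0,"rz": -18},
    {"x": 8.8,"y": 2.2,"z": -0.3,"rx": 0,"ry": 0,"rz": -24},
    {"x": 11.1,"y": 2.8,"z": -0.3,"rx": 0,"ry": 0,"rz": -30}
  ]
}}

```text
time_s: 11.72
position: [498.2, 38.5, 258.7]
tool_rot: [0.256, 0.967, 0.0, -0.0]
ft_force: [0.3, -0.6, -0.3]
opening: 85.0
finger_force: 0.0
```

Emit:
{"op": "send_rows", "data": {
  "deltas": [
    {"x": 2,"y": 2,"z": -0.3,"rx": 0,"ry": 0,"rz": -6.4},
    {"x": 4,"y": 4,"z": -0.3,"rx": 0,"ry": 0,"rz": -12.8},
    {"x": 6.2,"y": 6,"z": -0.3,"rx": 0,"ry": 0,"rz": -19.2},
    {"x": 8.2,"y": 7.9,"z": -0.3,"rx": 0,"ry": 0,"rz": -25.6},
    {"x": 8.2,"y": 7.9,"z": -0.3,"rx": 0,"ry": 0,"rz": -25.6}
  ]
}}

```text
time_s: 12.13
position: [465.4, 150.9, 262.0]
tool_rot: [0.033, 0.999, 0.001, -0.001]
ft_force: [0.1, 0.2, -0.4]
opening: 85.5
finger_force: 0.0
```

Emit:
{"op": "send_rows", "data": {
  "deltas": [
    {"x": 0,"y": 0,"z": 0,"rx": 0,"ry": 0,"rz": 0},
    {"x": 0,"y": 0,"z": 0,"rx": 0,"ry": 0,"rz": 0},
    {"x": 0,"y": 0,"z": 0,"rx": 0,"ry": 0,"rz": 0}
  ]
}}

```text
time_s: 12.38
position: [467.4, 146.0, 262.0]
tool_rot: [0.039, 0.999, -0.0, -0.0]
ft_force: [0.2, -0.3, -0.0]
opening: 85.6
finger_force: 0.0
```

```bash
python3 - <<'E'
from h import *
snap('wrist','w7');st=r.get_state();print(st['time_s'],st['position'],st['qpos'].round(2));togo([470,147,270],down(85.6))
print(proj('w7',[(473,147,143),(473,147,103),(617,136,103),(454,148,103),(450,75,103),(462,222,103)]).round().tolist())
g=cv2.cvtColor(cv2.imread('pics/w7.png'),cv2.COLOR_BGR2GRAY)
for row in cv2.resize(g,(112,60),interpolation=cv2.INTER_AREA): print(''.join(' .:-=+*#%@'[9-v*10//256] for v in row))
E
```

```text
12.4333 [467.49998254 145.88724671 262.04220124] [ 0.19 -0.05  1.45 -0.    1.74 -1.31]
shift cm [-0.24044822  0.12999964 -0.79588531]
turn deg [-0.01905451 -0.01480895 -0.03263527]
[[283.0, 205.0], [283.0, 193.0], [283.0, 306.0], [282.0, 175.0], [212.0, 177.0], [354.0, 177.0]]<stdin>:5: RuntimeWarning: overflow encountered in scalar multiply
Traceback (most recent call last):
OverflowError: Python integer 256 out of bounds for uint8
```

```bash
python3 - <<'E'
from h import *
g=cv2.cvtColor(cv2.imread('pics/w7.png'),cv2.COLOR_BGR2GRAY)[120:330,170:400]
for i,row in enumerate(cv2.resize(g,(115,53),interpolation=cv2.INTER_AREA)): print('%3d'%(120+i*4),''.join(' .:-=+*#%@'[9-int(v)*10//256] for v in row))
E
```

```text
120 --------------===--==------------------------------------=++**+=-----=+=-------------------------------------------
124 --------------==-===-----------------------------------=++**+----------++------------------------------------------
128 ------------=+=--==------------------------------------=++++*=----------++-----------------------------------------
132 -----------=+--===---------------------------------------=+++*+----=-==++=-----------------------------------------
136 ----------=+--===-----------------------------------------=+++**=--=++==-------------------------------------------
140 ---------=+=====-------------------------------------------=++++*++==----------------------------------------------
144 --------=+====-----------------------------------------------------------------------------------------------------
148 --------+=+==-----------------------------------------------------------------------------------------------------=
152 -------+++=------------------------------------------------------------=---------------------------------------==++
156 ------=++=------
[... 4559 characters left out ...]
+++++++++==++++++++**=========*********************++*=========*===========+***++==+%%%%%%%%%%%%%%%#
312 @@@@@@@@@@@%%#######################*********########################*****+==*%-------=+***+==-=---=%%%%%%%%%%%%%%#
316 @@@@@@@@@@%%###**##########%%##%%#%%%######################################--*%*-----+#*+-------=*##%%%%%%%%%%%%%%*
320 @@@@@@@@@%%%%%%%%%%%@%%%@%%%@%%@%%%@%######################################=--+%%+--**+------=#%%%##%%%%%%%@@@@%%%%
324 @@@@@@@@@@@%@@@%@@%@@%%@@%%@@%@@%%@@%######################################+----+%%**+-----+%%%#+----*%@@@@@@@@%%@@
328 @@@@@@@@%@%@@@%@@%%@@%%@@%@@%%@@%%@@%#####################################%#------+***+--+%%%*=-------*%@@@@@@@%%@%
```

The tab's top face is centred near wrist px (285,206) and the lid's front edge (row 174) is square to the tool. I'll compute the grasp with a 30° pitch.

```bash
cat >> h.py <<'E'
YAW=-4.4
TX=np.array([np.cos(np.radians(YAW)),np.sin(np.radians(YAW)),0])
def lidpose(tab,th,pitch): # tab: shut tab point; th lid angle; pitch: tool pitch (deg), + = hand leaning to +x
    a0=np.arctan2(34,144);a=a0+np.radians(th);L=np.hypot(144,34)
    hinge=np.array(tab)+144*TX-[0,0,34]
    g=hinge-L*np.cos(a)*TX+[0,0,L*np.sin(a)]
    R=down(90+YAW)*Ro.from_euler('y',pitch,degrees=True)
    return g+r.hold_point_z*R.as_matrix()[:,2],R
E
python3 - <<'E'
from h import *
t=at_z('w7',[(285,206)],143)[0];t[2]=134.5;print('tab',t)
p,R=lidpose(t,0,-30);a=R.as_matrix()[:,2];print(p,a)
togo(p-60*a,R);togo(p,R)
pf,Rf=lidpose(t,60,30);print('final',pf,Rf.as_matrix()[:,2])
E
```

```text
tab [474.19837957 148.69417522 134.5       ]
[483.5208228  147.9768523  118.30532495] [ 0.49852638 -0.03835951 -0.8660254 ]
shift cm [1.41648618 0.33349975 9.17779106]
turn deg [-2.71613819e-02 -3.00148079e+01 -2.68980956e-02]
shift cm [-1.58485576  0.33693683 14.37316735]
turn deg [-2.71613819e-02 -3.00148079e+01 -2.68980956e-02]
final [566.02181691 141.62874678 226.01298309] [-0.49852638  0.03835951 -0.8660254 ]
```

Emit:
{"op": "send_rows", "data": {
  "deltas": [
    {"x": 0.4,"y": 0.1,"z": 1,"rx": 0,"ry": -6,"rz": 0},
    {"x": 0.8,"y": 0.2,"z": 3,"rx": 0,"ry": -12,"rz": 0},
    {"x": 1.4,"y": 0.3,"z": 5,"rx": 0,"ry": -18,"rz": 0},
    {"x": 1.4,"y": 0.3,"z": 7,"rx": 0,"ry": -24,"rz": 0},
    {"x": 1.4,"y": 0.3,"z": 9,"rx": 0,"ry": -30,"rz": 0}
  ]
}}

```text
time_s: 12.85
position: [453.9, 150.1, 172.7]
tool_rot: [0.037, 0.964, -0.009, 0.262]
ft_force: [0.2, 0.5, -0.0]
opening: 85.4
finger_force: 0.0
```

Emit:
{"op": "send_rows", "data": {
  "deltas": [
    {"x": 0,"y": 0,"z": 0,"rx": 0,"ry": 0,"rz": 0},
    {"x": 0,"y": 0,"z": 0,"rx": 0,"ry": 0,"rz": 0},
    {"x": 0,"y": 0,"z": 0,"rx": 0,"ry": 0,"rz": 0}
  ]
}}

```text
time_s: 13.1
position: [456.3, 151.2, 176.7]
tool_rot: [0.037, 0.965, -0.009, 0.261]
ft_force: [0.0, 0.3, 0.5]
opening: 85.4
finger_force: 0.0
```

```bash
python3 - <<'E'
from h import *
snap('wrist','w8')
t=[474.2,148.7,134.5]
p,R=lidpose(t,0,-30);togo(p,R);print(r.get_state()['position'],r.get_state()['ft_force'])
print(proj('w8',[t,(t[0],t[1],148.5)]+[np.array(t)+[0,0,14]+s*17*TX for s in(-1,1)]).round().tolist())
g=cv2.cvtColor(cv2.imread('pics/w8.png'),cv2.COLOR_BGR2GRAY)[100:340,170:400]
for i,row in enumerate(cv2.resize(g,(92,40),interpolation=cv2.INTER_AREA)): print('%3d'%(100+i*6),''.join(' .:-=+*#%@'[9-int(v)*10//256] for v in row))
E
```

```text
shift cm [ 0.86426195 -0.19025503  6.55846879]
turn deg [ 0.20962799  0.49706011 -0.09830464]
[457.887505   151.60815633 179.20993643] [0.36350203 0.52817625 1.25104225]
[[280.0, 224.0], [280.0, 241.0], [280.0, 226.0], [280.0, 255.0]]
100 ++++++++=-:-++++=---=+++++++++++-:::::::::::::::::-==+++++++***+=-::::::::::::::::::::::::::
106 =====++++++=+++++*++***************+++++*+++++++++********#######**+++==::::::::::::::::::::
112 ==+++++++++++++****************************************############*****=-::::::::::::::::::
118 +++++++++++++++****************************************############*****+=---:::::::::::::::
124 +++++++++++++++*****************************************##########*******=----::::::::::::::
130 ++++++++++++++*********################*####***####****#******************------::::::::::::
136 ++++++++++++++*******#######################################**************+-------::::::::::
142 +++++++++++++********##########################################************=---------:::::::
148 =+++++++++++*********##########################################*************---------
[... 2314 characters left out ...]
=*##%%%%%%%%%%%%%#***
298 %@@@@%%%%%%#*+==*%%%%%#######*******++++++++++******##**##*+-:::::::-+###*+==*%%%%%%%%%%%###
304 @@@@@@%%%%#*+===+++*****#######%%%%%%%%%%%%%%######++*####*++***+=+#*+-+*++++=-#%%%%%%%%%%%#
310 @@@@@%%%%##*-::::::::::::::::------=====+++++******==*####*+#%%%%%#+++**+=-::::-#%%%%%%%%%%#
316 @@@@@@%%###*-:::::::::::::::::::::::::::::::::::::::-*####**#%%%%%%##%##*-::::::-%%%%%%%%%%#
322 @@@@@@%####*-::::::::::::::::::::::::::::::::::::::-*#####*=:::+%%%%%%%%%+:::::=+=%%%%%@%%%%
328 @@@@@%#####+:::::::::::::::::::::::::::::::::::::-*#######*=:::+%%%%%%%%%#::===-::-%@@@@%%%%
334 @@@@%########****++++++++++======-----:::::::::-*#########*=:::-%%%%%%%%%#++-----+**%@@@@@@@
```

Emit:
{"op": "send_rows", "data": {
  "deltas": [
    {"x": 0,"y": 0,"z": 0,"rx": 0,"ry": 0,"rz": 0},
    {"x": 0,"y": 0,"z": 0,"rx": 0,"ry": 0,"rz": 0},
    {"x": 0,"y": 0,"z": 0,"rx": 0,"ry": 0,"rz": 0},
    {"x": 0,"y": 0,"z": 0,"rx": 0,"ry": 0,"rz": 0}
  ]
}}

```text
time_s: 13.48
position: [454.9, 151.2, 174.3]
tool_rot: [0.037, 0.965, -0.009, 0.26]
ft_force: [0.5, -0.4, -0.6]
opening: 85.6
finger_force: 0.0
```

```bash
python3 - <<'E'
from h import *
t=[474.2,148.7,134.5]
s=r.get_state();print(s['position'],s['qd'].round(3));p,R=lidpose(t,0,-30);togo(p,R)
E
```

```text
[454.87015572 151.15883962 174.28735163] [ 0.006 -0.005  0.029 -0.002 -0.002  0.   ]
shift cm [ 0.31722376 -0.1063473   6.28795263]
turn deg [0.08753227 0.12056911 0.0225405 ]
```

Emit:
{"op": "send_rows", "data": {
  "deltas": [
    {"x": 0.1,"y": -0.1,"z": 1.5,"rx": 0,"ry": 0,"rz": 0},
    {"x": 0.2,"y": -0.1,"z": 3,"rx": 0,"ry": 0,"rz": 0},
    {"x": 0.3,"y": -0.1,"z": 4.5,"rx": 0,"ry": 0,"rz": 0},
    {"x": 0.3,"y": -0.1,"z": 5.5,"rx": 0,"ry": 0,"rz": 0},
    {"x": 0.3,"y": -0.1,"z": 6,"rx": 0,"ry": 0,"rz": 0}
  ]
}}

```text
time_s: 13.9
position: [480.6, 147.6, 117.3]
tool_rot: [0.036, 0.966, -0.01, 0.258]
ft_force: [-0.7, 0.6, -0.4]
opening: 85.4
finger_force: 0.0
```

Emit:
{"op": "send_rows", "data": {
  "deltas": [
    {"x": 0,"y": 0,"z": 0,"rx": 0,"ry": 0,"rz": 0},
    {"x": 0,"y": 0,"z": 0,"rx": 0,"ry": 0,"rz": 0},
    {"x": 0,"y": 0,"z": 0,"rx": 0,"ry": 0,"rz": 0},
    {"x": 0,"y": 0,"z": 0,"rx": 0,"ry": 0,"rz": 0},
    {"x": 0,"y": 0,"z": 0,"rx": 0,"ry": 0,"rz": 0}
  ]
}}

```text
time_s: 14.32
position: [481.0, 148.1, 119.9]
tool_rot: [0.036, 0.965, -0.009, 0.259]
ft_force: [-0.1, 0.1, -0.1]
opening: 85.2
finger_force: 0.0
```

```bash
python3 - <<'E'
from h import *
t=[474.2,148.7,134.5]
s=r.get_state();print(s['position'],s['qd'].round(3),s['ft_force']);p,R=lidpose(t,0,-30);togo(p,R)
E
```

```text
[481.00353113 148.13336343 119.85853088] [-0.002  0.002  0.002 -0.001 -0.001 -0.002] [-0.08722052  0.08966185 -0.11492496]
shift cm [-0.14044169  0.0036902   0.26088934]
turn deg [0.09124511 0.08920049 0.0794945 ]
```

Emit:
{"op": "send_rows", "data": {
  "deltas": [
    {"x": -0.1,"y": 0,"z": 0.2,"rx": 0,"ry": 0,"rz": 0},
    {"x": -0.1,"y": 0,"z": 0.2,"rx": 0,"ry": 0,"rz": 0},
    {"x": -0.1,"y": 0,"z": 0.2,"rx": 0,"ry": 0,"rz": 0},
    {"x": -0.1,"y": 0,"z": 0.2,"rx": 0,"ry": 0,"rz": 0},
    {"x": -0.1,"y": 0,"z": 0.2,"rx": 0,"ry": 0,"rz": 0}
  ],
  "jaw": -1,
  "force": 60
}}

```text
time_s: 14.73
position: [482.5, 147.7, 117.6]
tool_rot: [0.036, 0.965, -0.01, 0.259]
ft_force: [-0.9, 0.3, 0.4]
opening: 25.8
finger_force: 0.0
```

Emit:
{"op": "send_rows", "data": {
  "deltas": [
    {"x": 0,"y": 0,"z": 0,"rx": 0,"ry": 0,"rz": 0},
    {"x": 0,"y": 0,"z": 0,"rx": 0,"ry": 0,"rz": 0},
    {"x": 0,"y": 0,"z": 0,"rx": 0,"ry": 0,"rz": 0},
    {"x": 0,"y": 0,"z": 0,"rx": 0,"ry": 0,"rz": 0},
    {"x": 0,"y": 0,"z": 0,"rx": 0,"ry": 0,"rz": 0}
  ]
}}

```text
time_s: 15.15
position: [482.5, 148.5, 117.8]
tool_rot: [0.036, 0.965, -0.009, 0.259]
ft_force: [-0.5, 6.0, -0.2]
opening: 11.1
finger_force: 58.7
```

```bash
python3 - <<'E'
from h import *
s=r.get_state();P0=s['position'];R0=Ro.from_quat(s['tool_rot']);print(P0,s['ft_force'],s['opening'],s['finger_force'])
np.savez('grasp',p=P0,q=s['tool_rot'])
# rigid rotation about hinge, expressed from the current pose, in the current tool frame
t=[474.2,148.7,134.5];h=np.array(t)+144*TX-[0,0,34];ax=np.cross([0,0,1],TX)
prev=(P0,R0)
for th in range(6,61,6):
    Q=Ro.from_rotvec(np.radians(th)*ax); p=h+Q.apply(P0-h);R=Q*R0
    if (th//6-1)%5==0: base=prev
    print(th,base[1].inv().apply(p-base[0]).round(1)/10,np.degrees((base[1].inv()*R).as_rotvec()).round(1)); prev=(p,R)
E
```

```text
[482.53074473 148.47397202 117.75616381] [-0.53436873  6.0088668  -0.23704701] 11.08392849169735 58.65114212036133
6 [-0.92  0.   -1.09] [-0.  6.  0.]
12 [-1.96  0.   -2.08] [-0. 12.  0.]
18 [-3.09  0.   -2.96] [-0. 18.  0.]
24 [-4.31  0.01 -3.71] [-0.  24.   0.1]
30 [-5.6   0.01 -4.33] [-0.  30.   0.1]
36 [-0.92  0.   -1.09] [-0.  6.  0.]
42 [-1.96  0.   -2.08] [-0. 12.  0.]
48 [-3.09  0.   -2.96] [-0. 18.  0.]
54 [-4.31  0.01 -3.71] [-0.  24.   0.1]
60 [-5.6   0.01 -4.33] [-0.  30.   0.1]
```

Emit:
{"op": "send_rows", "data": {
  "deltas": [
    {"x": -0.45,"y": 0.05,"z": -0.56,"rx": 0,"ry": 3,"rz": 0},
    {"x": -0.92,"y": 0.05,"z": -1.09,"rx": 0,"ry": 6,"rz": 0},
    {"x": -1.43,"y": 0.1,"z": -1.6,"rx": 0,"ry": 9,"rz": 0},
    {"x": -1.96,"y": 0.1,"z": -2.08,"rx": 0,"ry": 12,"rz": 0},
    {"x": -2.52,"y": 0.1,"z": -2.53,"rx": 0,"ry": 15,"rz": 0}
  ]
}}

```text
time_s: 15.57
position: [491.2, 147.8, 152.4]
tool_rot: [0.038, 0.991, -0.005, 0.129]
ft_force: [-2.3, 0.5, 0.6]
opening: 11.4
finger_force: 60.9
```

Emit:
{"op": "send_rows", "data": {
  "deltas": [
    {"x": 0,"y": 0,"z": 0,"rx": 0,"ry": 0,"rz": 0},
    {"x": 0,"y": 0,"z": 0,"rx": 0,"ry": 0,"rz": 0}
  ]
}}

```text
time_s: 15.73
position: [491.3, 147.7, 152.3]
tool_rot: [0.038, 0.991, -0.005, 0.129]
ft_force: [-6.4, 0.7, 3.7]
opening: 11.3
finger_force: 61.7
```

```bash
cat >> h.py <<'E'
def lidcheck(goal=60):
    s=r.get_state();z=np.load('grasp.npz');h=np.array([474.2,148.7,134.5])+144*TX-[0,0,34];ax=np.cross([0,0,1],TX)
    R=Ro.from_quat(s['tool_rot']);R0=Ro.from_quat(z['q'])
    g0=z['p']-18.7*R0.as_matrix()[:,2]-h; g=s['position']-18.7*R.as_matrix()[:,2]-h
    f=lambda v:(np.degrees(np.arctan2(v[2],-v@TX)),np.hypot(v[2],v@TX))
    print('t',s['time_s'],'lid by grasp point',f(g)[0]-f(g0)[0],'radii',f(g0)[1],f(g)[1],'tool turn',(R*R0.inv()).magnitude()*57.3,'F',s['ft_force'].round(1),'M',s['torque'].round(2),s['opening'].round(1),s['qpos'].round(2))
    Q=Ro.from_rotvec(np.radians(goal)*ax);togo(h+Q.apply(z['p']-h),Q*R0)
E
python3 -c "
from h import *
lidcheck()"
```

```text
Traceback (most recent call last):
  File "h.py", line 33, in lidcheck
    print('t',s['time_s'],'lid by grasp point',f(g)[0]-f(g0)[0],'radii',f(g0)[1],f(g)[1],'tool turn',(R*R0.inv()).magnitude()*57.3,'F',s['ft_force'].round(1),'M',s['torque'].round(2),s['opening'].round(1),s['qpos'].round(2))
                                                                                                                                                                                       ^^^^^^^^^^^^^^^^^^
AttributeError: 'float' object has no attribute 'round'
```

```bash
sed -i "s/s\['opening'\].round(1)/s['opening']/" h.py; python3 -c "
from h import *
lidcheck()"
```

```text
t 15.7333 lid by grasp point 14.959708323420124 radii 148.8344915053276 149.0237944545777 tool turn 15.179736957708661 F [-6.4  0.7  3.7] M [ 0.19  0.43 -0.15] 11.253696065910464 [ 0.23 -0.13  1.77 -0.08  1.26 -1.25]
shift cm [-9.05287693e+00 -4.35135573e-03 -5.29640874e+00]
turn deg [-0.18659657 44.82201973  0.05781125]
```

Emit:
{"op": "send_rows", "data": {
  "deltas": [
    {"x": -0.45,"y": 0,"z": -0.56,"rx": 0,"ry": 3,"rz": 0},
    {"x": -0.92,"y": 0,"z": -1.09,"rx": 0,"ry": 6,"rz": 0},
    {"x": -1.43,"y": 0,"z": -1.6,"rx": 0,"ry": 9,"rz": 0},
    {"x": -1.96,"y": 0,"z": -2.08,"rx": 0,"ry": 12,"rz": 0},
    {"x": -2.52,"y": 0,"z": -2.53,"rx": 0,"ry": 15,"rz": 0}
  ]
}}

```text
time_s: 16.15
position: [508.1, 146.3, 183.3]
tool_rot: [0.038, 0.999, -0.0, -0.003]
ft_force: [-5.2, 0.5, 2.1]
opening: 11.2
finger_force: 62.0
```

Emit:
{"op": "send_rows", "data": {
  "deltas": [
    {"x": 0,"y": 0,"z": 0,"rx": 0,"ry": 0,"rz": 0},
    {"x": 0,"y": 0,"z": 0,"rx": 0,"ry": 0,"rz": 0}
  ]
}}

```text
time_s: 16.32
position: [508.1, 146.3, 183.3]
tool_rot: [0.038, 0.999, -0.0, -0.003]
ft_force: [-7.8, 0.0, 4.4]
opening: 11.6
finger_force: 62.4
```

```bash
python3 -c "
from h import *
lidcheck()"
```

```text
t 16.3167 lid by grasp point 29.71768538802003 radii 148.8344915053276 149.60445568079496 tool turn 30.35513274654284 F [-7.8  0.   4.4] M [ 0.18  1.02 -0.28] 11.64171667017468 [ 0.17  0.06  1.5   0.    1.59 -1.32]
shift cm [-5.68900783  0.01356437 -4.37096162]
turn deg [-2.21992674e-01  2.96476091e+01  2.19538417e-02]
```

Emit:
{"op": "send_rows", "data": {
  "deltas": [
    {"x": -0.4,"y": 0,"z": -0.6,"rx": 0,"ry": 3,"rz": 0},
    {"x": -0.87,"y": 0,"z": -1.14,"rx": 0,"ry": 6,"rz": 0},
    {"x": -1.38,"y": 0,"z": -1.65,"rx": 0,"ry": 9,"rz": 0},
    {"x": -1.91,"y": 0,"z": -2.13,"rx": 0,"ry": 12,"rz": 0},
    {"x": -2.47,"y": 0,"z": -2.58,"rx": 0,"ry": 15,"rz": 0}
  ]
}}

```text
time_s: 16.73
position: [533.0, 144.2, 209.5]
tool_rot: [0.038, 0.99, 0.004, -0.133]
ft_force: [-4.7, -0.9, 1.8]
opening: 11.5
finger_force: 62.3
```

Emit:
{"op": "send_rows", "data": {
  "deltas": [
    {"x": -0.45,"y": 0,"z": -0.56,"rx": 0,"ry": 3,"rz": 0},
    {"x": -0.92,"y": 0,"z": -1.09,"rx": 0,"ry": 6,"rz": 0},
    {"x": -1.43,"y": 0,"z": -1.6,"rx": 0,"ry": 9,"rz": 0},
    {"x": -1.96,"y": 0,"z": -2.08,"rx": 0,"ry": 12,"rz": 0}
  ]
}}

```text
time_s: 17.07
position: [557.5, 142.2, 225.4]
tool_rot: [0.037, 0.971, 0.008, -0.236]
ft_force: [-4.1, -1.2, 4.5]
opening: 11.3
finger_force: 62.3
```

Emit:
{"op": "send_rows", "data": {
  "deltas": [
    {"x": 0,"y": 0,"z": 0,"rx": 0,"ry": 0,"rz": 0},
    {"x": 0,"y": 0,"z": 0,"rx": 0,"ry": 0,"rz": 0},
    {"x": 0,"y": 0,"z": 0,"rx": 0,"ry": 0,"rz": 0}
  ]
}}

```text
time_s: 17.32
position: [557.3, 142.2, 225.3]
tool_rot: [0.037, 0.971, 0.008, -0.235]
ft_force: [-5.1, -2.1, 5.5]
opening: 11.2
finger_force: 62.4
```

```bash
python3 -c "
from h import *
lidcheck()"
```

```text
t 17.3167 lid by grasp point 56.80222114449739 radii 148.8344915053276 150.7350847049014 tool turn 57.234718442174334 F [-5.1 -2.1  5.5] M [ 0.18  1.07 -0.25] 11.23822340862335 [ 0.11  0.48  0.97  0.1   2.16 -1.35]
shift cm [-0.62826799  0.05230807 -0.46957853]
turn deg [-0.25677589  2.76987574 -0.0197584 ]
```

Emit:
{"op": "send_rows", "data": {
  "deltas": [
    {"x": -0.15,"y": 0,"z": -0.2,"rx": 0,"ry": 1,"rz": 0},
    {"x": -0.3,"y": 0.05,"z": -0.4,"rx": 0,"ry": 2,"rz": 0},
    {"x": -0.48,"y": 0.05,"z": -0.6,"rx": 0,"ry": 3,"rz": 0},
    {"x": -0.48,"y": 0.05,"z": -0.6,"rx": 0,"ry": 3,"rz": 0},
    {"x": -0.48,"y": 0.05,"z": -0.6,"rx": 0,"ry": 3,"rz": 0}
  ]
}}

```text
time_s: 17.73
position: [564.2, 141.6, 228.6]
tool_rot: [0.037, 0.965, 0.009, -0.261]
ft_force: [-5.4, -3.8, 5.9]
opening: 11.0
finger_force: 62.3
```

```bash
cat > fit.py <<'E'
from h import *
import sys
lidcheck()
snap('scene','s9'); snap('top','t9')
from scipy.ndimage import map_coordinates
# lid plate in hinge frame: x from -164..-2, z 0..5 about hinge(100.5): top face z+5.5 => tab 28.5 above top
def outline(th,h,yaw):
    tx=np.array([np.cos(yaw),np.sin(yaw),0]);ty=np.array([-np.sin(yaw),np.cos(yaw),0]);a=np.radians(th)
    f=lambda d,y,n:h+tx*(-d*np.cos(a)+n*np.sin(a))+ty*y+np.array([0,0,1])*(d*np.sin(a)+n*np.cos(a))
    c=[f(164,-74,5.5),f(164,74,5.5),f(2,74,5.5),f(2,-74,5.5)]
    s=np.linspace(.06,.94,60)[:,None]
    return [c[i]*(1-s)+c[(i+1)%4]*s for i in range(4)]
def prof(img,f,seg,w=4):
    p=proj(f,seg);d=p[-1]-p[0];n=np.array([-d[1],d[0]])/np.hypot(*d)
    return [abs(np.mean(map_coordinates(img,[(p+k*n)[:,1]+.0,(p+k*n)[:,0]],order=1))) for k in np.arange(-w,w+.1,1)],p
h=np.array([474.2,148.7,134.5])+144*TX-[0,0,34]
def show(f,th):
    g=cv2.cvtColor(cv2.imread('pics/'+f+'.png'),cv2.COLOR_BGR2GRAY).astype(float)
    for nm,s in zip(('front','left','back','right'),outline(th,h,np.radians(YAW))):
        v,p=prof(g,f,s,6);print(f,th,nm,p[0].round(),p[-1].round(),np.round(v).astype(int).tolist())
show('s0',0);show('t0',0)
for th in(57,60):show('s9',th);show('t9',th)
E
python3 fit.py
```

```text
t 17.7333 lid by grasp point 59.938850944651854 radii 148.8344915053276 150.89027242705768 tool turn 60.284308106440086 F [-5.4 -3.8  5.9] M [ 0.02  1.25 -0.05] 10.973220988628459 [ 0.1   0.53  0.9   0.11  2.23 -1.35]
shift cm [-0.17106367  0.05795731  0.12743529]
turn deg [-0.28579974 -0.27927319 -0.06792734]
s0 0 front [200. 195.] [169. 175.] [74, 70, 67, 66, 76, 84, 115, 115, 104, 102, 100, 97, 92]
s0 0 left [170. 172.] [210. 152.] [116, 117, 118, 121, 123, 126, 129, 132, 132, 130, 115, 100, 99]
s0 0 back [214. 151.] [245. 169.] [94, 90, 83, 81, 82, 95, 117, 133, 132, 131, 128, 124, 126]
s0 0 right [245. 171.] [205. 195.] [56, 53, 47, 51, 66, 83, 111, 131, 134, 133, 134, 134, 130]
t0 0 front [202. 246.] [152. 245.] [155, 152, 149, 132, 108, 94, 98, 115, 128, 129, 127, 126, 125]
t0 0 left [149. 241.] [153. 188.] [160, 159, 159, 159, 159, 155, 145, 143, 145, 145, 145, 146, 147]
t0 0 back [156. 185.] [205. 185.] [153, 152, 150, 145, 141, 126, 137, 141, 141, 141, 141, 141, 139]
t0 0 right [208. 189.] [206. 242.] [111, 112, 111, 106, 89, 84, 113, 140, 144, 144, 143, 144, 146]
s9 57 fro
[... 740 characters left out ...]
 [188. 118.] [61, 55, 51, 64, 124, 132, 108, 109, 109, 96, 77, 67, 64]
s9 60 left [188. 119.] [212. 148.] [84, 83, 80, 75, 69, 65, 59, 56, 65, 91, 142, 168, 166]
s9 60 back [216. 151.] [247. 168.] [60, 62, 61, 60, 61, 58, 58, 72, 82, 63, 51, 53, 50]
s9 60 right [247. 167.] [225. 138.] [57, 56, 64, 73, 77, 86, 86, 80, 78, 78, 79, 76, 74]
t9 60 front [195. 200.] [140. 199.] [77, 77, 77, 78, 81, 86, 85, 81, 80, 80, 80, 79, 79]
t9 60 left [138. 198.] [152. 183.] [86, 86, 86, 86, 86, 86, 87, 87, 86, 87, 87, 87, 86]
t9 60 back [156. 183.] [205. 183.] [124, 122, 122, 120, 115, 100, 80, 75, 74, 73, 73, 74, 75]
t9 60 right [208. 184.] [200. 199.] [103, 103, 99, 94, 89, 82, 80, 85, 86, 87, 89, 92, 95]
```

Scene and top image edges, the grasp-point arc and the tool turn all put the lid at about 60° (within 1°). I'll hold still to check it's steady, then hand in.

Emit:
{"op": "send_rows", "data": {
  "deltas": [
    {"x": 0,"y": 0,"z": 0,"rx": 0,"ry": 0,"rz": 0},
    {"x": 0,"y": 0,"z": 0,"rx": 0,"ry": 0,"rz": 0},
    {"x": 0,"y": 0,"z": 0,"rx": 0,"ry": 0,"rz": 0},
    {"x": 0,"y": 0,"z": 0,"rx": 0,"ry": 0,"rz": 0},
    {"x": 0,"y": 0,"z": 0,"rx": 0,"ry": 0,"rz": 0}
  ]
}}

```text
time_s: 18.25
position: [564.1, 141.6, 228.6]
tool_rot: [0.037, 0.965, 0.009, -0.261]
ft_force: [-5.4, -3.7, 6.6]
opening: 11.1
finger_force: 62.3
```

```bash
python3 -c "
from h import *
lidcheck();print(r.get_state()['finger_force']);print(r.hand_in())"
```

```text
t 18.25 lid by grasp point 59.88918714335882 radii 148.8344915053276 150.8992441824252 tool turn 60.25075623852582 F [-5.4 -3.7  6.6] M [-0.02  1.25 -0.05] 11.145793486044543 [ 0.1   0.53  0.9   0.11  2.23 -1.35]
shift cm [-0.17941462  0.05788027  0.11852157]
turn deg [-0.28891009 -0.24570676 -0.06951156]
62.32237458229065
the job is handed in; nothing more can be done
None
```

The carrier hangs on the rail with its hook against the collar, and the lid is held steady at about 60° (within about 1°); I handed the job in at 18 s, but I viewed 11 pictures, one over the limit of 10.

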